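# Fit a bin label behind the rack's rail lip and hold it home

### The arm

A 6-joint arm with a two-finger parallel gripper is mounted at the origin on a cart in front of the work surface, level with it; the furniture and walls round the work are solid. World frame = base frame: x ahead of the robot, y to its left, z up, the work surface at z = 0. Lengths are in mm, angles in rad, forces in N, time in s.
With the tool pointing down it reaches from about 400 to 925 mm from the base axis. Payload 12.5 kg.
Tool frame: the origin (TCP) lies between the finger pads; the fingertips stand 19 mm ahead of it and the grasp point (between the pads) is the TCP (env.tips_ahead is the distance from the TCP to the fingertips, in mm); z points along the fingers, y is the line along which they close (so a half turn about z gives the same grasp; the last joint's range is limited). The gripper opens to 95 mm and grips with 3 to 60 N. Pads are 20 mm wide; open, the fingers measure 119 mm over their backs; the gripper's body (75 mm by 180 mm) begins 59 mm behind the grasp point.
Start: joints at [-1.288, 0.491, 1.559, -0, 1.092, -0.106], TCP at [236.947, -578.36, 233.661] pointing down, gripper open.
Joint ranges: [-3.1, 3.1], [-0.84, 2.19], [0.05, 2.79], [-1.13, 4.28], [0.06, 2.93], [-2.69, 2.69]. Speed limits (rad/s): [2.22, 2.22, 2.79, 3.14, 3.14, 3.14].

### API

Orientations are given as [roll, pitch, yaw] about the fixed x, y, z axes, in that order (R = Rz(yaw) Ry(pitch) Rx(roll)).
In Python, from cell import env gives the robot as it stands.
- The arm moves only by the shell command python3 -m crank 'ROWS'. ROWS is JSON, a list of rows, each a list of 5 numbers: the shift along the tool's x, y, z in mm, then the turn about the tool's z in degrees, then the finger opening in mm, from 0 to 95.1. In form: [[dx, dy, dz, yaw, grip], ...]. A call has 1 to 10 rows; each row is the pose to reach, as a shift and turn from the pose commanded when the call began, along the tool's axes at that moment; what a row does not reach only later rows make up. A row lasts 1/12 s, in which the tool goes at most 41.7 mm and 7.16 degrees, less where a joint would pass 70% of its speed; a pose out of reach is approached as far as the arm can. A call with a gripper value outside its range is refused whole. The fingers move at their own pace and stop on an object; the grip force is fixed at half the most. Time passes only in rows, so rows that repeat a pose let the fingers close. It gives the time, the measured TCP pose, the force, the opening and the grip force at its end, in the units of the state.
- env.state(): the state, without advancing time (a new reading comes with each control period).
- env.read_camera(name): name is "scene" or "top" or "wrist"; returns a dict with "img" (420x560x3 uint8, blue, green, red), "K" (3x3 intrinsics, pixels), "pose" (4x4, takes a point from camera to world coordinates). Camera axes: x right, y down, z forward; pixel columns grow to the right and rows downward; lengths in mm; the calibration is good to about 2 mm. A picture is of the moment at which its call begins. There is no depth.
- env.job_done(): hands the job in; it is judged then, once.
The state is a dict: "t": time; "joints": joint angles; "qvel": joint speeds; "tau": joint torques, N m; "eef_pos": TCP position; "tcp_rot": TCP orientation; "ft_force": force on the tool from outside, world axes, zero at the start; "moment": the same for the moment, N m; "opening": opening from 0.0 (shut) to 1.0 (fully open); "grip_force": force on a finger pad.
Only numpy, scipy, OpenCV 4.12 (cv2) and the standard library are available. Lean on these libraries where they do the work, as an engineer would, in place of code of your own. Each camera call takes 0.05 s, during which the arm holds its last target. There are 200 camera calls.

### The job

Lift the electronic bin label with the orange lamp out of the black charging dock and set its foot down on the rail floor in the open stretch at the near end of the bin rack's label rail, screen facing the same way as the label already fitted there. Keeping the foot down on the rail floor, slide it along behind the lip until it meets the fitted green-lamp label, and press it fully home, flush with it, against its sprung contact. Leave the blue-lamp label and everything else where it is, and finish while still gripping the orange-lamp label and pressing it home, upright and seated, so that a workmate can fit the end clamp.

Things in the scene. Friction and masses are not known exactly. Their poses are not given: they have to be found in the camera images.
- label: Electronic bin label to fit: white upright box, 50 mm wide (its y), 18 deep (x -10 to +8), 66 tall, 63 to 126 g, screen and round orange lamp on its front (-x), orange light bar on top. Origin: underside of its foot; z up. Its lowest 19 mm are thinner: stem from x -1 to +8 mm, at its bottom a toe 6 mm high reaching forward to x -9 mm. Stands upright in one of the dock's pockets, yaw as the dock.
- label_grip (a point): Point on the label's middle, 58 mm above the underside of its foot (8 mm below its top), 1 mm in front of its origin; axes as the label. Good place to grip it front to back, the fingers closing along its x (18 mm thick there).
- spare: Second electronic bin label, the same in every size, but with a blue lamp and blue light bar, in the other pocket of the dock; must stay there.
- dock: Black charging dock, fixed, 46 mm (its x) by 146 mm (y), 24 mm high; two pockets side by side, centres at y = -34 and +34 mm, x = 0, floor 10 mm above the bench, 14 mm deep, 21 by 56 mm. Origin: bench level under its centre; its y points away from the robot, its front (-x) to the left. Keep the arm low: a lamp hangs 0.9 m above the bench's front edge; left of the dock a monitor, 0.47 m up.
- rack: Grey low bin rack at the right-hand end of the bench, fixed, facing left: shelf board 52 mm above the bench with two blue bins (from 42 mm behind the slot line, 81 mm above the bench at their fronts, 106 mm behind) and an aluminium label rail along its front edge, y from -150 to +120 mm. Origin: bench level under the slot line; x to the back of the rack, y along the rail away from the robot, z up.
- rail (a point): Point on the rail floor, 30 mm above the bench, on the slot line, above the rack's origin; axes as the rack. Behind the line the back web stands at x = +10 mm, 22 mm tall. A label fits with its axes parallel to these and its origin at x = 0, z = 0; 2 mm back or 3 mm forward is free play. Rail and foot are slick (friction about 0.2).
- lip (a point): Where the full front lip begins, on the rail floor, 68 mm nearer the robot (-y) than rail; axes as the rack. From here to the far end runs the lip: inner face at x = -12 mm, 12 mm tall, its overhang reaching back to x = -4 mm with its underside 9 mm above the floor. A flared lead-in stands up to 12 mm on the near side of this point. The label's toe slides under the overhang towards +y.
- entry (a point): Point on the rail floor in the middle of the open stretch (y -150 to -80 mm of the rack, floor and web only, no lip), 115 mm nearer the robot (-y) than rail; axes as the rack. Labels can be lowered in only here; one seated here has its origin at this point.
- fitted: Label with a green lamp already fitted on the rail and clamped at its far end, fixed; same size as the others; where it stands along the rail varies. Origin: on the rail floor at the slot line, in the plane of its near (-y) side face; axes as the rack. A label that is home has its origin 25 mm nearer the robot (-y) than this point.
- contact (a joint): Sprung contact that stands 6 mm out of the near side of the green-lamp label, 42 mm above the rail floor, and is pushed in along the rack's +y. 0 = out, 0.006 m = the new label is flush against its neighbour (the hard stop). It pushes back with 3 N at first touch and about 7 N when flush, and springs the label back if it is let go.
- end_clamp: Small grey rail end clamp, 12 x 18 x 38 mm, lying loose on the bench near its front edge, for the workmate; to be left alone.
- hex_key: Hex key, 88 x 26 x 5 mm, lying near the bench's front edge; to be left alone.
- driver: Yellow screwdriver, 174 mm long, lying left of the dock; to be left alone.
- tape: Roll of black tape, 59 mm across, 19 mm high, behind the dock; to be left alone.
- caliper: Caliper, 230 mm long, lying near the bench's front edge at the left; to be left alone.
- carton_a: White small carton, 70 x 100 x 42 mm, at the back of the bench, left of the bottle; to be left alone.
- carton_b: Brown small carton, 90 x 130 x 62 mm, at the back of the bench, by the fixture; to be left alone.
- lock_bottle: Brown bottle with white cap, 49 mm across, 90 mm high, at the back of the bench behind the blue bin that stands by itself; to be left alone.
- gear: Cream gear, 52 mm across, 22 mm high, in front of the fixture at the left; to be left alone.
Mind the look-alikes: they are no part of the job. Leave any red look-alike of the label alone.

How it is judged (in metres and radians):
On the way, in this order (a step that is already met when the one before it is completed fails the run):
1. the label stands with its foot on the rail floor in the open stretch at the near end (within 3 mm of the floor, right way round) (x of label in the frame of rail between -0.008 and 0.005 m and y of label in the frame of rail between -0.145 and -0.09 m and z of label in the frame of rail between -0.003 and 0.003 m and angle between the y axis of label and the y axis of rack, either way round below 0.1 rad), for 0.1 s.
2. the whole label is behind the lip, its foot still on the rail, before it touches the sprung contact (y of label in the frame of rail above -0.048 m and value of joint contact below 0.001 m and x of label in the frame of rail between -0.006 and 0.005 m and z of label in the frame of rail between -0.003 and 0.003 m and contact force between label and rack above 0.2 N), for 0.05 s.
At the end, for the whole second after the job is handed in: The label is behind the lip with its foot within 3 mm of the rail floor, upright within 0.08 rad, at rest, the sprung contact pushed in by more than 4.5 mm of 6 (gap to its neighbour under 1.5 mm), and the fingers still hold it there; the blue-lamp label still stands in its pocket (value of joint contact above 0.0045 m and contact force between label and fitted above 2 N and y of label in the frame of fitted between -0.0275 and -0.0225 m and x of label in the frame of rail between -0.006 and 0.005 m and z of label in the frame of rail between -0.003 and 0.003 m and angle between the z axis of label and the z axis of rack, either way round below 0.08 rad and angle between the y axis of label and the y axis of rack, either way round below 0.1 rad and linear speed of label below 0.01 m/s and contact force between the fingers and label above 1.5 N and distance of spare from where it was at the start of the episode below 0.015 m); the arm keeps its last pose, push and grip.
It fails at once if the blue-lamp label is pulled out or tipped over (distance of spare from where it was at the start of the episode above 0.015 m or angle between spare's own z axis and vertical above 0.4 rad).
It fails at once if a bystander is disturbed (moved more than 30 mm) (distance of any of end_clamp, hex_key, driver, tape, caliper, carton_a, carton_b, lock_bottle, gear from where it was at the start of the episode above 0.03 m).
It also fails if it takes over 42 s, if anything falls off the work surface, if the arm or the gripper's body presses on something with over 40 N, if the wrist force passes 120 N, or if a joint passes its speed limit or range.

## Working session

There is one attempt and no reset: what is moved stays moved. The work goes in short steps, Python scripts to look and compute and a shell command to move; the robot and the scene stay as the last step left them, time stands still between calls to the robot, and variables do not carry over. Pictures are saved under pics/ and viewed, at most 10 in all, crops included, and the job is handed in when it is done.

```bash
mkdir -p pics
python3 - <<'E'
from cell import env
import cv2,numpy as np
np.set_printoptions(precision=3,suppress=True)
print(env.state())
for n in ["scene","top"]:
    c=env.read_camera(n); cv2.imwrite(f"pics/{n}0.png",c["img"]); print(n,c["K"],c["pose"])
E
```

```text
{'t': 0.0, 'joints': array([-1.288,  0.492,  1.559, -0.   ,  1.092, -0.106]), 'qvel': array([-0.001,  0.   , -0.   , -0.002,  0.   ,  0.   ]), 'tau': array([ -0.   , -61.265, -25.818,   0.069,   0.048,  -0.   ]), 'eef_pos': array([ 236.863, -578.143,  233.072]), 'tcp_rot': array([-3.141, -0.   ,  0.389]), 'ft_force': array([ 0.158, -0.334, -0.976]), 'moment': array([-0.017, -0.008,  0.047]), 'grip_force': 0.0, 'opening': 1.001495355208831}
scene [[544.643   0.    277.617]
 [  0.    544.643 210.357]
 [  0.      0.      1.   ]] [[  -0.774   -0.495    0.396 -153.842]
 [  -0.634    0.591   -0.5    907.271]
 [   0.013   -0.637   -0.77  1439.635]
 [   0.       0.       0.       1.   ]]
top [[416.785   0.    278.279]
 [  0.    416.785 209.697]
 [  0.      0.      1.   ]] [[  -0.002   -0.992    0.127  417.418]
 [  -1.      -0.002   -0.03    49.85 ]
 [   0.03    -0.127   -0.991 1178.218]
 [   0.       0.       0.       1.   ]]
```

View pics/scene0.png

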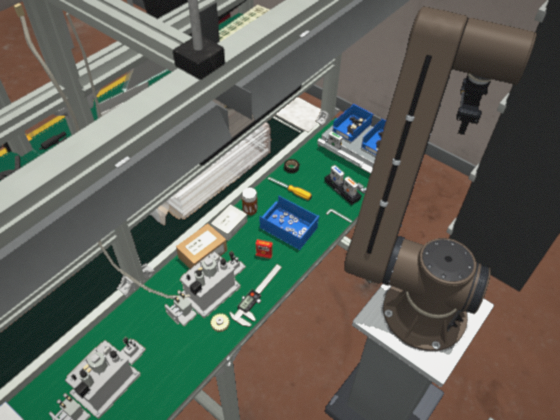

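View pics/top0.png

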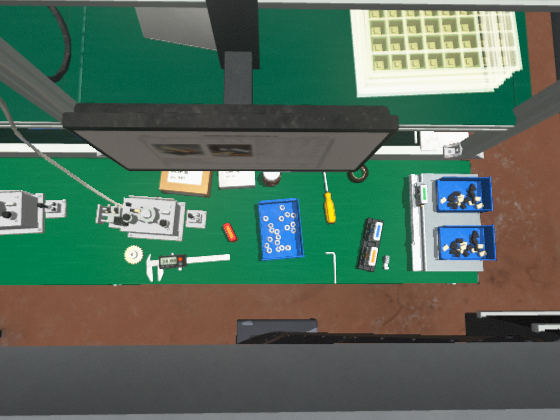

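The scene view shows the dock and rack at the right-hand end. In the top view, the dock is at about (371,244) with the orange label nearer the robot, the fitted green label is at (423,196), and the rail's front edge is at column 415 or so. Next I'll enlarge this region and measure the light bars.

```bash
cat > h.py <<'E'
from cell import env
import cv2,numpy as np
np.set_printoptions(precision=2,suppress=True)
def ray(c,px,z):
    "pixels -> world points on plane height z"
    px=np.atleast_2d(np.float64(px)); d=np.c_[px,np.ones(len(px))]@np.linalg.inv(c["K"]).T@c["pose"][:3,:3].T
    o=c["pose"][:3,3]; return o+d*((z-o[2])/d[:,2])[:,None]
def proj(c,p):
    T=np.linalg.inv(c["pose"]); q=(T[:3,:3]@np.atleast_2d(p).T+T[:3,3:]); q=c["K"]@q; return (q[:2]/q[2]).T
def blobs(c,lo,hi,amin=4,s=90,v=90):
    h=cv2.cvtColor(c["img"],cv2.COLOR_BGR2HSV); m=cv2.inRange(h,(lo,s,v),(hi,255,255))
    n,l,st,ce=cv2.connectedComponentsWithStats(m)
    return [(ce[i],st[i],cv2.minAreaRect(np.argwhere(l==i)[:,::-1].astype(np.float32))) for i in range(1,n) if st[i][4]>=amin]
E
python3 - <<'E'
from h import *
c=env.read_camera("top"); im=c["img"]
cv2.imwrite("pics/topcrop.png",cv2.resize(im[165:280,350:500],None,fx=5,fy=5,interpolation=cv2.INTER_CUBIC))
for nm,lo,hi,z in [("or",5,20,76),("bl",95,125,76),("gr",45,85,96)]:
    for ce,st,r in blobs(c,lo,hi):
        if 355<ce[0]<440 and 180<ce[1]<280 and st[4]<500: print(nm,ce,st[4],r,ray(c,ce,z))
E
```

```text
or [372.96 256.  ] 26 ((372.98077392578125, 255.5961456298828), (2.1572775840759277, 11.374736785888672), 11.309932708740234) [[ 435.64 -233.67   76.  ]]
or [365.88 255.25] 8 ((365.95001220703125, 255.14999389648438), (1.2649110555648804, 4.110960960388184), 18.43494987487793) [[ 437.64 -214.84   76.  ]]
bl [377.63 230.7 ] 30 ((377.6922912597656, 230.53846740722656), (2.3533935546875, 11.374736785888672), 11.309932708740234) [[ 502.75 -248.31   76.  ]]
bl [370.57 230.71] 7 ((370.5, 230.5), (3.0, 1.0), 90.0) [[ 502.7  -229.32   76.  ]]
gr [423.69 193.81] 26 ((424.0, 193.5), (11.0, 2.0), 90.0) [[ 599.54 -369.52   96.  ]]
gr [409.  203.5] 6 ((409.0, 203.5), (5.0, 0.0), -90.0) [[ 573.41 -328.95   96.  ]]
gr [410. 229.] 7 ((410.0, 229.0), (6.0, 0.0), -90.0) [[ 505.71 -328.75   96.  ]]
gr [411.  255.5] 4 ((411.0, 255.5), (3.0, 0.0), -90.0) [[ 436.47 -328.45   96.  ]]
```

View pics/topcrop.png

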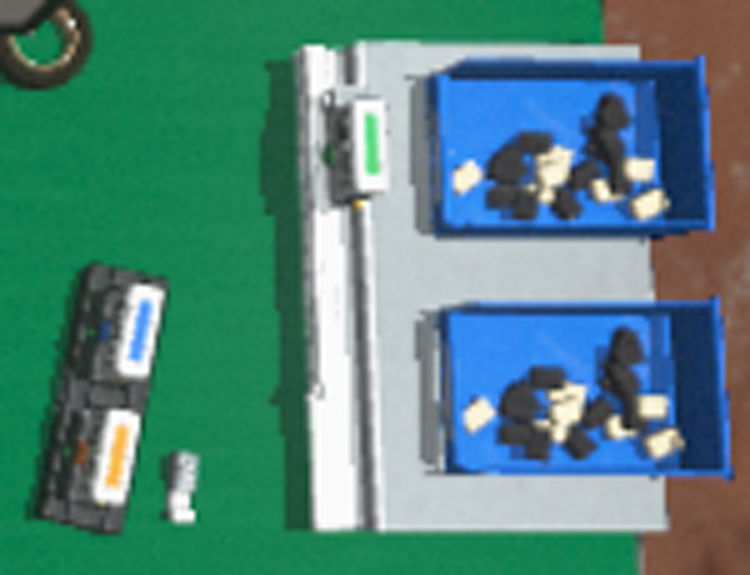

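The crop shows the orange label upright at crop (116,455) and the blue one at (138,330). The green label on the rail has its contact at (358,203), the rail runs almost along world x, and its open stretch is at the bottom. Next I'll work out the rack line and the first move.

```bash
cat >> h.py <<'E'
def totool(p,yawdeg=None):
    "shift in tool axes (and turn) from the current pose to world point p / tool-x heading"
    s=env.state(); from scipy.spatial.transform import Rotation as Ro
    R=Ro.from_euler('xyz',s["tcp_rot"]).as_matrix(); d=R.T@(np.array(p)-s["eef_pos"])
    yaw=np.degrees(np.arctan2(R[1,0],R[0,0]))
    return d, (None if yawdeg is None else yaw-yawdeg)
E
python3 - <<'E'
from h import *
c=env.read_camera("top")
f=lambda u,v:(350+u/5-.4,165+v/5-.4)
w=ray(c,[f(362,45),f(378,530)],52); l=ray(c,[f(303,45),f(315,530)],42)
print("web",w,"lip",l)
for a in(w,l): d=a[0]-a[1]; print(np.degrees(np.arctan2(d[1],d[0])),np.hypot(*d[:2]))
print("fitted near corners",ray(c,[f(345,198),f(385,192),f(355,97),f(385,97)],96))
print(totool([435.6,-233.7,130],-12.3))
E
```

```text
web [[ 663.96 -384.47   52.  ]
 [ 396.61 -380.86   52.  ]] lip [[ 666.   -354.83   42.  ]
 [ 396.51 -349.97   42.  ]]
-0.7739066514168982 267.3754504018797
-1.0330082654081705 269.532721084956
fitted near corners [[ 571.6  -354.57   96.  ]
 [ 574.86 -376.16   96.  ]
 [ 626.03 -362.42   96.  ]
 [ 626.09 -378.6    96.  ]]
(array([ 314.46, -243.44,  103.46]), np.float64(34.57635744854399))
```

```bash
python3 -m crank '[[314,-243,20,34.6,60],[314,-243,20,34.6,60],[314,-243,20,34.6,60],[314,-243,20,34.6,60],[314,-243,20,34.6,60],[314,-243,20,34.6,60],[314,-243,20,34.6,60],[314,-243,20,34.6,60],[314,-243,20,34.6,60],[314,-243,20,34.6,60]]'; python3 -m crank '[[0,0,0,0,60],[0,0,0,0,60],[0,0,0,0,60]]'
python3 - <<'E'
from h import *
c=env.read_camera("wrist"); cv2.imwrite("pics/w1.png",c["img"]); print(c["K"],c["pose"])
print(totool([435.6,-233.7,130],-12.3))
for nm,lo,hi in [("or",5,20),("bl",95,125)]:
    for ce,st,r in blobs(c,lo,hi,40): print(nm,st[4],r,ray(c,ce,76))
E
```

```text
t: 1.03
eef_pos: [436.4, -231.3, 213.5]
tcp_rot: [-3.141, 0.0, -0.214]
ft_force: [0.8, -0.8, -0.1]
opening: 0.629
grip_force: 0.0
t: 1.28
eef_pos: [435.3, -234.8, 213.7]
tcp_rot: [3.141, -0.0, -0.215]
ft_force: [-0.9, -0.8, 0.1]
opening: 0.633
grip_force: 0.0
[[327.94   0.   275.37]
 [  0.   327.94 206.54]
 [  0.     0.     1.  ]] [[  -0.21   -0.95   -0.24  501.81]
 [  -0.98    0.21    0.05 -249.09]
 [   0.      0.24   -0.97  365.73]
 [   0.      0.      0.      1.  ]]
(array([ 0.13, -1.59, 83.66]), np.float64(-0.05969198197291625))
or 43 ((166.90855407714844, 104.65202331542969), (8.822342872619629, 29.01723861694336), 1.9749339818954468) [[ 535.5  -163.06   76.  ]]
or 321 ((275.0, 201.0), (36.0, 8.0), 90.0) [[ 436.24 -234.77   76.  ]]
or 3140 ((412.0091552734375, 243.60037231445312), (42.06093978881836, 128.65438842773438), 78.43986511230469) [[ 376.19 -355.18   76.  ]]
or 1258 ((306.5, 255.0), (32.0, 47.0), 90.0) [[ 376.19 -254.     76.  ]]
or 209 ((43.80769348144531, 318.5384826660156), (32.75139617919922, 6.471832275390625), 78.69007110595703) [[368.47  15.48  76.  ]]
or 1998 ((
[... 702 characters left out ...]
77 -449.32   76.  ]]
bl 213 ((464.5262756347656, 115.57791137695312), (99.40240478515625, 3.03031849861145), 85.42607879638672) [[ 474.24 -408.18   76.  ]]
bl 11414 ((42.162193298339844, 157.94024658203125), (184.70542907714844, 95.0689697265625), 69.775146484375) [[510.83 -47.39  76.  ]]
bl 319 ((88.37113952636719, 149.83505249023438), (153.11419677734375, 2.030689239501953), 66.03751373291016) [[516.65 -85.21  76.  ]]
bl 135 ((530.5385131835938, 111.80770111083984), (19.101348876953125, 13.519784927368164), 82.87498474121094) [[ 466.39 -461.99   76.  ]]
bl 298 ((275.0, 123.0), (38.0, 8.0), 90.0) [[ 503.46 -249.59   76.  ]]
bl 722 ((13.5, 217.5), (55.0, 27.0), 90.0) [[466.74  10.21  76.  ]]
```

View pics/w1.png

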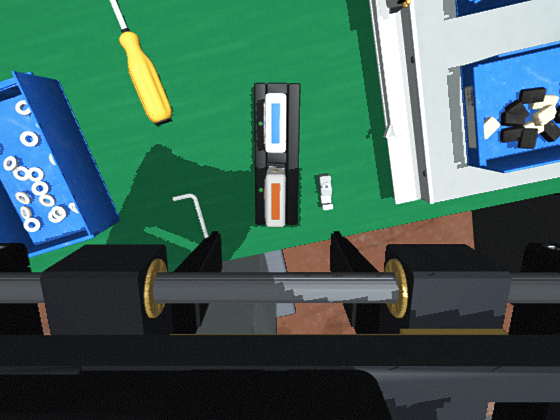

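The orange light bar is at (275,201), directly under the tool and aligned with it, and the blue one is at (275,123) in the same column. I'll descend and grip.

```bash
python3 -m crank '[[1,0,40,0,50],[1,0,80,0,50],[1,0,120,0,50],[1,0,146,0,50],[1,0,146,0,50],[1,0,146,0,50],[1,0,146,0,50]]'; python3 -m crank '[[0,0,0,0,0],[0,0,0,0,0],[0,0,0,0,0],[0,0,0,0,0],[0,0,0,0,0],[0,0,0,0,0],[0,0,0,0,0],[0,0,0,0,0]]'; python3 -m crank '[[0,0,-20,0,0],[0,0,-40,0,0],[0,0,-80,0,0],[0,0,-80,0,0],[0,0,-80,0,0]]'
python3 - <<'E'
from h import *
c=env.read_camera("wrist"); cv2.imwrite("pics/w2.png",c["img"])
E
```

```text
t: 1.92
eef_pos: [436.7, -235.7, 68.9]
tcp_rot: [3.141, -0.001, -0.216]
ft_force: [-0.2, 0.3, 0.6]
opening: 0.524
grip_force: 0.0
t: 2.58
eef_pos: [436.5, -234.7, 68.0]
tcp_rot: [3.141, -0.0, -0.215]
ft_force: [-0.3, 0.4, 7.8]
opening: 0.186
grip_force: 30.0
t: 3.0
eef_pos: [436.9, -235.0, 149.0]
tcp_rot: [3.14, -0.003, -0.215]
ft_force: [0.3, -0.1, -1.6]
opening: 0.188
grip_force: 30.0
```

View pics/w2.png

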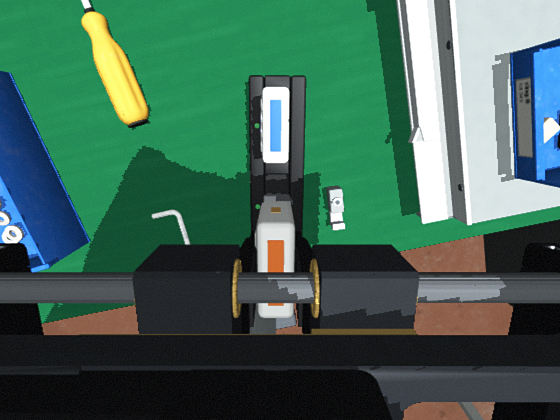

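The orange label is held and clear of the dock, with its bar at (275,265); the blue label is still in its pocket. Next I move above the open stretch, turning to rack yaw, and look again.

Run:
```python
from h import *
print(totool([431.5,-366.9,150],-0.9))
c=env.read_camera("wrist")
for ce,st,r in blobs(c,5,20,40):
    if 230<ce[0]<310: print(r, [totool(p)[0] for p in ray(c,r[0],157)])
```

```text
(array([ 23.52, 130.26,  -2.14]), np.float64(-11.419741093552291))
((275.5, 209.5), (5.0, 9.0), 90.0) [array([ 31.32,   0.09, -10.02])]
((275.5, 256.0), (32.0, 15.0), 90.0) [array([  8.92,   0.11, -10.  ])]
((275.5, 304.0), (15.0, 2.0), 0.0) [array([-16.  ,   0.13,  -9.98])]
((289.5, 326.5), (15.0, 25.0), 90.0) [array([-28.36,   7.05,  -9.98])]
```

```bash
python3 -m crank '[[23.5,130,0,-11.4,0],[23.5,130,0,-11.4,0],[23.5,130,0,-11.4,0],[23.5,130,0,-11.4,0],[23.5,130,0,-11.4,0],[23.5,130,0,-11.4,0],[23.5,130,0,-11.4,0]]'
python3 - <<'E'
from h import *
c=env.read_camera("wrist"); cv2.imwrite("pics/w3.png",c["img"]); np.savez("w3.npz",**c)
for z,n in[(96,"fit"),(42,"lip"),(30,"floor"),(52,"web")]: print(n,proj(c,[[574.5,-360,z],[574.5,-378,z],[478,-356,z],[478,-378,z],[646,-378,z]]))
for ce,st,r in blobs(c,45,85,30):
    if st[4]<800:print(st[4],r,ray(c,ce,96))
E
```

```text
t: 3.68
eef_pos: [431.2, -365.3, 146.6]
tcp_rot: [-3.14, 0.002, -0.016]
ft_force: [-0.1, 0.7, -0.8]
opening: 0.19
grip_force: 30.0
fit [[ 261.8   -17.85]
 [ 294.92  -18.44]
 [ 259.27  160.47]
 [ 295.02  159.93]
 [ 294.82 -184.25]]
lip [[ 264.99   14.39]
 [ 290.58   13.94]
 [ 262.68  152.98]
 [ 291.07  152.55]
 [ 290.16 -108.48]]
floor [[265.51  19.66]
 [289.88  19.24]
 [263.26 151.72]
 [290.4  151.31]
 [289.42 -96.43]]
web [[ 264.51    9.57]
 [ 291.23    9.11]
 [ 262.16  154.13]
 [ 291.67  153.68]
 [ 290.84 -119.56]]
116 ((162.75, 239.75001525878906), (17.677669525146484, 8.485280990600586), 45.0) [[ 427.94 -291.27   96.  ]]
743 ((434.5, 260.5), (13.0, 63.0), 90.0) [[ 410.04 -471.72   96.  ]]
```

View pics/w3.png

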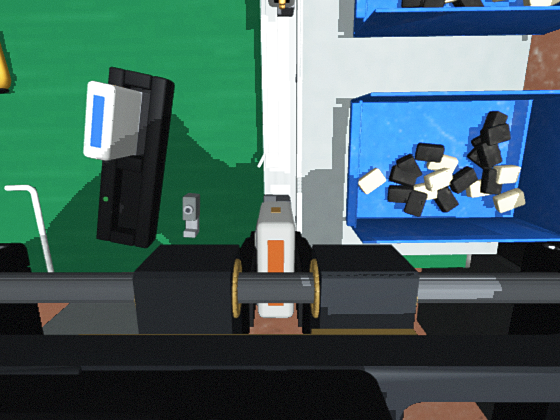

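The blue label stands in its dock. The rail runs between columns 265 and 297 with the flare at about (262,160), and the fitted label's near face is at the top, about (283,8). I'll zoom in on the rail for an exact lateral line.

Run:
```python
from h import *
c=dict(np.load("w3.npz"))
cv2.imwrite("pics/w3c.png",cv2.resize(c["img"][0:200,235:315],None,fx=6,fy=3,interpolation=cv2.INTER_CUBIC))
g=cv2.cvtColor(c["img"],cv2.COLOR_BGR2GRAY)
for v in (40,80,120,150,175): print(v,g[v,256:306])
```

```text
40 [ 61  62  63  49 117 254 255 255 255 255 252 255 255 255 255 255 255 255
 255 255 255 253 255 255 255 255 255 255 255 255 255 255 255 248 247 248
 247 248 251 253 148 196 255 254 247 253 252 231 230 230]
80 [ 61  64  58  61  52 118 255 255 255 255 255 255 255 255 255 255 255 255
 255 255 255 255 255 255 255 255 255 255 255 255 255 255 255 250 248 247
 249 251 255 156  51 192 255 255 255 255 234 226 230 229]
120 [ 62  57  61  62  57  56 111 255 255 255 255 254 255 255 255 255 255 255
 255 255 255 255 253 255 255 255 255 255 255 255 255 255 255 255 248 244
 245 246 249 248 126 231 255 255 255 255 235 227 226 230]
150 [110  66  59  62  61  60  67 154 255 255 255 255 252 255 255 255 255 255
 255 255 255 255 254 255 255 255 255 255 255 255 255 255 255 255 246 241
 243 242 247 246 122 232 255 255 255 254 232 230 232 231]
175 [ 60  57  62  61  59  64  55 107 235 249 243 242 240 239 240 241 241 239
 236 235 237 240 242 241 241 241 241 239 238 238 239 240 241 243 241 238
 239 240 244 239 146 253 255 255 255 255 236 236 231 159]
```

View pics/w3c.png

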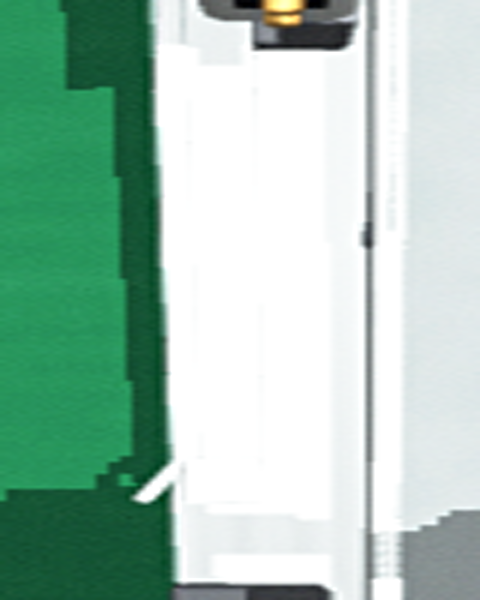

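Run:
```python
from h import *
c=dict(np.load("w3.npz"))
print("cam",c["pose"][:3,3])
print("webfloor z30",ray(c,[(289,40),(289.5,80),(290,120),(290,150)],30))
print("webback z52",ray(c,[(296.2,40),(296.2,120),(296.2,175)],52))
print("lip front z42",ray(c,[(260,40),(261,80),(262,120),(263,150)],42))
print("fitted stem z30",ray(c,[(277,15.7),(294,15.7)],30), "contact z72",ray(c,[(282.2,7.3)],72))
print("fit body near bottom z49",ray(c,[(269,6.),(294,6.)],49))
print("lip flare end",ray(c,[(263,152)],42),"rail near step",ray(c,[(265,167),(265,171)],30))
print(totool([431.5,-366.9,88],-1))
```

```text
cam [ 499.53 -366.52  298.63]
webfloor z30 [[ 560.49 -377.28   30.  ]
 [ 532.32 -377.52   30.  ]
 [ 502.53 -377.78   30.  ]
 [ 479.05 -377.68   30.  ]]
webback z52 [[ 555.42 -381.35   52.  ]
 [ 502.22 -381.37   52.  ]
 [ 461.95 -381.38   52.  ]]
lip front z42 [[ 558.09 -356.05   42.  ]
 [ 531.18 -356.07   42.  ]
 [ 502.72 -356.09   42.  ]
 [ 480.28 -356.3    42.  ]]
fitted stem z30 [[ 577.   -368.52   30.  ]
 [ 576.8  -381.05   30.  ]] contact z72 [[ 569.51 -371.49   72.  ]]
fit body near bottom z49 [[ 577.54 -363.02   49.  ]
 [ 577.28 -380.03   49.  ]]
lip flare end [[ 478.75 -356.26   42.  ]] rail near step [[ 465.59 -357.13   30.  ]
 [ 462.29 -357.05   30.  ]]
(array([ 0.11,  1.77, 59.04]), np.float64(0.13081638224320724))
```

```bash
python3 -m crank '[[0,1.5,25,0,0],[0,1.5,45,0,0],[0,1.5,52,0,0],[0,1.5,52,0,0],[0,1.5,52,0,0]]'; python3 -m crank '[[0,0,2,0,0],[0,0,4,0,0],[0,0,5,0,0],[0,0,5,0,0]]';  python3 -m crank '[[0,0,1,0,0],[0,0,2,0,0],[0,0,2,0,0]]'
```

```text
t: 4.15
eef_pos: [431.9, -367.7, 96.0]
tcp_rot: [-3.141, 0.0, -0.015]
ft_force: [-0.1, 0.3, -0.9]
opening: 0.189
grip_force: 30.0
t: 4.48
eef_pos: [431.6, -368.2, 90.9]
tcp_rot: [3.141, -0.0, -0.016]
ft_force: [-0.7, 0.3, -0.8]
opening: 0.188
grip_force: 30.0
t: 4.73
eef_pos: [431.5, -368.2, 88.6]
tcp_rot: [3.142, 0.0, -0.016]
ft_force: [-0.9, 0.5, -1.3]
opening: 0.19
grip_force: 30.0
```

```bash
python3 -m crank '[[0,-1.5,0,0,0],[0,-1.5,0.5,0,0],[0,-1.5,1,0,0],[0,-1.5,1,0,0]]'; python3 -m crank '[[0,0,0.5,0,0],[0,0,1,0,0],[0,0,1,0,0]]'
```

```text
t: 5.07
eef_pos: [431.7, -366.8, 88.0]
tcp_rot: [3.141, -0.0, -0.016]
ft_force: [-1.1, 0.7, 3.0]
opening: 0.187
grip_force: 30.0
t: 5.32
eef_pos: [431.9, -367.0, 88.0]
tcp_rot: [3.14, -0.001, -0.016]
ft_force: [-2.3, 2.2, 14.3]
opening: 0.187
grip_force: 30.0
```

```bash
python3 -m crank '[[0,0,-0.5,0,0],[6,0,-0.5,0,0],[12,0,-0.5,0,0],[18,0,-0.5,0,0],[25,0,-0.5,0,0],[25,0,-0.5,0,0]]'; python3 -m crank '[[8,0,0,0,0],[16,0,0,0,0],[24,0,0,0,0],[32,0,0,0,0],[32,0,0,0,0]]'
```

```text
t: 5.82
eef_pos: [458.0, -367.7, 88.0]
tcp_rot: [3.14, -0.002, -0.016]
ft_force: [2.2, 0.4, 8.4]
opening: 0.19
grip_force: 30.0
t: 6.23
eef_pos: [490.3, -368.2, 88.0]
tcp_rot: [3.14, -0.002, -0.016]
ft_force: [1.4, -0.5, 7.5]
opening: 0.184
grip_force: 30.0
```

```bash
python3 -m crank '[[8,0,0,0,0],[16,0,0,0,0],[24,0,0,0,0],[34,0,0,0,0],[34,0,0,0,0],[34,0,0,0,0],[34,0,0,0,0]]'
python3 - <<'E'
from h import *
c=env.read_camera("wrist"); cv2.imwrite("pics/w4.png",c["img"])
E
```

```text
t: 6.82
eef_pos: [523.5, -368.6, 88.0]
tcp_rot: [3.14, -0.002, -0.016]
ft_force: [2.1, 0.3, 7.3]
opening: 0.187
grip_force: 30.0
```

View pics/w4.png

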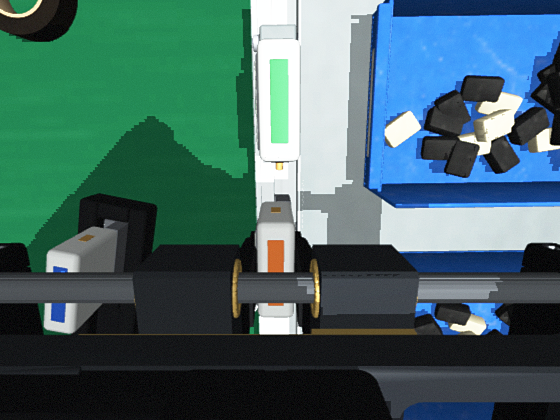

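The label is behind the lip and in line with the fitted green one. The green label's near face is at row 160 and its contact at row 168, still clear of our label's edge at about row 200. I'll carry on gently to the stop.

```bash
python3 -m crank '[[5,0,0,0,0],[10,0,0,0,0],[15,0,0,0,0],[20,0,0,0,0],[20,0,0,0,0],[20,0,0,0,0]]'; python3 -m crank '[[1.5,0,0,0,0],[3,0,0,0,0],[4,0,0,0,0],[4,0,0,0,0]]';python3 -m crank '[[1,0,0,0,0],[2,0,0,0,0],[3,0,0,0,0],[3,0,0,0,0]]'
```

```text
t: 7.37
eef_pos: [543.6, -368.9, 88.0]
tcp_rot: [3.14, -0.002, -0.016]
ft_force: [0.8, -0.5, 6.5]
opening: 0.187
grip_force: 30.0
t: 7.7
eef_pos: [546.5, -368.9, 88.0]
tcp_rot: [3.141, 0.0, -0.016]
ft_force: [-4.6, 0.8, 8.8]
opening: 0.187
grip_force: 30.0
t: 8.03
eef_pos: [549.1, -368.9, 88.0]
tcp_rot: [3.141, 0.001, -0.016]
ft_force: [-6.3, 0.0, 9.4]
opening: 0.189
grip_force: 30.0
```

```bash
python3 -m crank '[[0.7,0,0,0,0],[1.5,0,0,0,0],[2,0,0,0,0],[2,0,0,0,0]]';python3 -m crank '[[0.5,0,0,0,0],[1,0,0,0,0],[1,0,0,0,0],[1,0,0,0,0]]'
```

```text
t: 8.37
eef_pos: [550.8, -368.9, 88.0]
tcp_rot: [3.141, 0.001, -0.016]
ft_force: [-8.2, 0.2, 10.0]
opening: 0.189
grip_force: 30.0
t: 8.7
eef_pos: [551.0, -368.9, 88.0]
tcp_rot: [-3.141, 0.003, -0.016]
ft_force: [-13.0, 0.9, 13.1]
opening: 0.186
grip_force: 30.0
```

```bash
python3 -m crank '[[0.4,0,0,0,0],[0.4,0,0,0,0],[0.4,0,0,0,0],[0.4,0,0,0,0],[0.4,0,0,0,0],[0.4,0,0,0,0]]'
python3 - <<'E'
from h import *
c=env.read_camera("wrist"); cv2.imwrite("pics/w5.png",cv2.resize(c["img"][60:300,180:380],None,fx=2.4,fy=2.4))
E
```

```text
t: 9.2
eef_pos: [551.1, -368.9, 88.0]
tcp_rot: [-3.141, 0.003, -0.016]
ft_force: [-15.7, 0.3, 13.8]
opening: 0.188
grip_force: 30.0
```

View pics/w5.png

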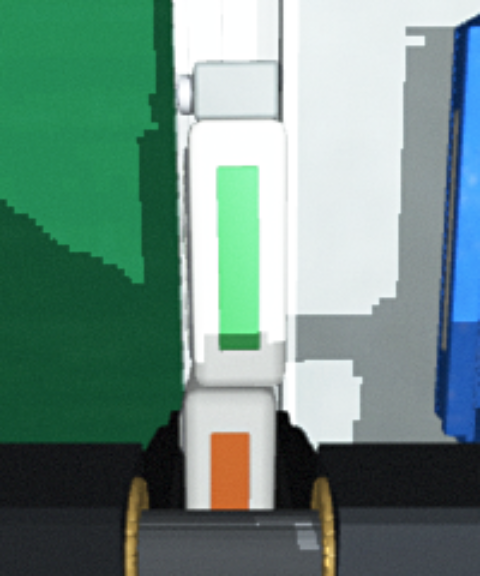

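The picture shows the two labels touching at crop row 388 with no visible gap, at the same height and nearly in line. The arm is still gripping and pressing, so I'll hand in.

```bash
python3 -c "
from cell import env
print(env.job_done())"
```

```text
the job is handed in; nothing more can be done
None
```

The orange-lamp label is on the rail, pressed flush against the green-lamp label with about 15 N and still gripped; the job is handed in at 9.2 s, but no verdict came back.

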